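# Check a housing at the inspection station

## Robot

A 7-joint arm with a two-finger parallel gripper is mounted at the origin on the work surface. World frame = base frame: x ahead of the robot, y to its left, z up, the work surface at z = 0. Lengths are in m, angles in rad, forces in N, time in s.
With the tool pointing down it reaches from about 0.4 to 0.9 m from the base axis. Payload 5.5 kg.
Tool frame: the origin (TCP) lies between the finger pads; the fingertips stand 11 mm ahead of it and the grasp point (between the pads) lies 8 mm behind it; z points along the fingers, y is the line along which they close (so a half turn about z gives the same grasp; the last joint's range is limited). The gripper opens to 85 mm and grips with 20 to 120 N. Pads are 22 mm wide; open, the fingers measure 114 mm over their backs; the gripper's body (76 mm by 85 mm) begins 54 mm behind the grasp point. The pads swing forward as they close: fully open they stand 13 mm farther back than shut.
Start: joints at [1.582, 0.501, -0.427, 1.55, 0.221, 1.138, -0.21], TCP at [0.162, -0.629, 0.242] pointing down, gripper open.
Joint ranges: [-2.88, 2.88], [-0.31, 2.03], [-1.54, 1.56], [0.2, 2.42], [-1.41, 4.55], [0.19, 2.02], [-2.57, 2.57]. Speed limits (rad/s): [2.57, 2.57, 3.14, 3.14, 3.14, 3.14, 3.14].

## Interface

Orientations are given as a 3x3 rotation matrix whose columns are the frame's x, y, z axes.
In Python, from bench import ctrl, optics gives the robot as it stands. The module is installed in compiled form; this text tells all that it offers.
- The arm moves only by the tool carry_out, never from a script. Its argument "deltas" is a list that holds one entry, the list of rows, each a list of 4 numbers: the shift along the world's x, y, z normalised to -1 to 1, where 1 is 6 cm, then the turn about the world's z normalised to -1 to 1, where 1 is 0.15 rad. A call has 1 to 12 rows; each row shifts and turns the commanded pose from where the row before left it; what a row does not reach is not made up. A row lasts 1/8 s, in which the tool goes at most 62.5 mm and 10.7 degrees, less where a joint would pass 70% of its speed; a pose out of reach is approached as far as the arm can. A call with a number of a shift or a turn outside -1 to 1 is refused whole. A call with a gripper value outside its range is refused whole. "jaw" is the opening, from 0 (shut) to 1 (fully open), set as the call begins (left out, the last holds). The fingers move at their own pace and stop on an object; "force" is the grip in N (left out, the last holds). Time passes only in rows, so rows that do not move let the fingers close. It gives the time, the measured TCP pose, the force, the opening and the grip force at its end, in the units of the state.
- ctrl.observe(): the state, without advancing time (a new reading comes with each control period).
- optics.camera(name): name is "scene" or "top"; returns the picture (400x640x3 uint8, red, green, blue); there is no depth.
- optics.camera_params(name): a dict with "vertical_fov" (degrees; the focal length in pixels is half the picture's height over the tangent of half this angle, whatever the lens; pixels are square), "cx", "cy" (the principal point, pixels), "world_from_camera" (4x4, takes a point from camera to world coordinates). Camera axes: x right, y up, looking along -z (the intrinsics and any distortion apply to the point x, -y, -z); pixel columns grow to the right and rows downward; lengths in m; the calibration is good to about 2 mm. A picture is of the moment at which its call begins. camera_params takes no time and is no camera call.
- ctrl.job_done(): hands the job in; it is judged then, once.
The state is a dict: "clock": time; "joint_pos": joint angles; "qvel": joint speeds; "effort": joint torques, N m; "tcp_pos": TCP position; "ee_rot": TCP orientation; "contact_force": force on the tool from outside, world axes, zero at the start; "wrist_torque": the same for the moment, N m; "width": finger opening in m; "grasp_force": force on a finger pad.
Only numpy, scipy, OpenCV 4.12 (cv2) and the standard library are available. Lean on these libraries where they do the work, as an engineer would, in place of code of your own. Each camera call takes 0.05 s, during which the arm holds its last target. There are 200 camera calls.

## Task

Take the tall slim plastic housing, lower it upright into the aluminium nest of the inspection station until it stands fully down, and only then let go of it. Next push the station's slanted sprung plunger all the way in along its axis, hold it there for about a second, and let it spring back out. Leave the housing standing in the nest, and leave the two other housings where they are.

Things in the scene. Friction and masses are not known exactly. Their poses are not given: they have to be found in the camera images.
- housing: the tall slim housing: upright block of blue-grey plastic with vent slots, 30 mm thick (its x), 60 mm wide (its y), 110 mm tall (z), about 0.16 kg, standing on the table. It is the same turned by half a turn about z. Origin: centre of its underside
- squat_housing: another blue-grey housing, 60 x 60 x 60 mm, not to be moved. Origin: centre of its underside
- wide_housing: another blue-grey housing, 58 x 60 mm and 110 mm tall, too thick for the nest, not to be moved. Origin: centre of its underside
- station: inspection station, fixed on the table: aluminium base plate 160 mm (x, -80 to 80) by 360 mm (y, -170 to 190), 12 mm thick. Origin on the table, z up; +y runs from the nest (y = -100 mm) to the plunger. White tower at x -45 to 45, y 0 to 40 mm. As the plunger goes in, a 12 mm probe rod slides from the tower to the nest
- hood (a point): middle of the lower edge of the station's white lamp hood, at the station's y = 100 mm, z = 230 mm, axes as the station's. From here the hood runs 100 mm towards -y (onto the tower), 50 mm to either side in x and 25 mm up. It hangs over the plunger's inner side, so an upright tool cannot push the plunger home; lean the tool towards +y
- nest (a point): centre of the nest's floor, 12 mm above the table, axes as the station's. The nest's pocket is 34 mm (x) by 64 mm (y), and its aluminium walls, 10 mm thick, rise 45 mm above this floor, with a U-shaped gap in the two narrow sides
- plunger_top (a point): centre of the flat outer face of the plunger's round black knob, 44 mm across, 14 mm thick; moves with it. Out, it lies at the station's y = 120 mm, z = 140 mm. Its z axis points outwards along the plunger's axis, leaning 35 degrees from vertical towards the station's +y; push along its -z. Below is the fixed steel barrel, 46 mm across
- plunger (a joint): stroke of the plunger in m: 0 out (a spring holds it there), 0.025 fully in, against the stop; the spring resists with 5 N at first and 11 N when fully in
Mind the look-alikes: they are no part of the job. Leave any red look-alike of the housing alone.

How it is judged:
On the way, in this order (a step that is already met when the one before it is completed fails the run):
1. the slim housing stands upright and fully down in the nest, let go (horizontal distance between housing and nest below 0.006 m and z of housing in the frame of nest between -0.004 and 0.004 m and angle between housing's own z axis and vertical below 0.06 rad and angle between the x axis of housing and the x axis of station, either way round below 0.15 rad and contact force between the fingers and housing below 0.1 N), for 0.2 s.
2. the plunger is held fully in, with the housing standing in the nest (horizontal distance between housing and nest below 0.006 m and z of housing in the frame of nest between -0.004 and 0.004 m and angle between housing's own z axis and vertical below 0.06 rad and angle between the x axis of housing and the x axis of station, either way round below 0.15 rad and value of joint plunger above 0.0225 m), for 0.4 s.
At the end, for the whole second after the job is handed in: the slim housing stands upright (within 0.06 rad) at rest on the nest's floor (within 4 mm in height, 6 mm sideways, 0.15 rad in yaw, either way round) and the plunger has sprung back out (within 3 mm) (horizontal distance between housing and nest below 0.006 m and z of housing in the frame of nest between -0.004 and 0.004 m and angle between housing's own z axis and vertical below 0.06 rad and angle between the x axis of housing and the x axis of station, either way round below 0.15 rad and value of joint plunger below 0.003 m and linear speed of housing below 0.02 m/s); the robot touches nothing.
It fails at once if the plunger is pushed in (more than 10 mm) while the housing is not in the nest (value of joint plunger above 0.01 m and not (horizontal distance between housing and nest below 0.006 m and z of housing in the frame of nest between -0.004 and 0.004 m and angle between housing's own z axis and vertical below 0.06 rad and angle between the x axis of housing and the x axis of station, either way round below 0.15 rad)).
It fails at once if another housing is moved by more than 25 mm (distance of any of squat_housing, wide_housing from where it was at the start of the episode above 0.025 m).
It fails at once if the slim housing is let go of over the nest, 20 mm or more above its floor (horizontal distance between housing and nest below 0.03 m and z of housing in the frame of nest above 0.02 m and contact force between the fingers and housing below 0.05 N).
It also fails if it takes over 56 s, if anything falls off the work surface, if the arm or the gripper's body presses on something with over 40 N, if the wrist force passes 120 N, or if a joint passes its speed limit or range.

## Working session

There is one attempt and no reset: what is moved stays moved. The work goes in short steps, Python scripts to look and compute and a tool call to move; the robot and the scene stay as the last step left them, time stands still between calls to the robot, and variables do not carry over. Pictures are saved under pics/ and viewed, at most 10 in all, crops included, and the job is handed in when it is done.

Besides the shell and the picture viewer there is one more tool, called after "Emit:" by a JSON object that holds its "name" and its "arguments". carry_out: Moves the arm, as the interface text tells. Its arguments: {"type":"object","properties":{"deltas":{"type":"array","items":{"type":"array","items":{"type":"array","items":{"type":"number","minimum":-1,"maximum":1}}}},"jaw":{"type":"number"},"force":{"type":"number"}},"required":["deltas"]}

```bash
mkdir -p pics; cat > h.py <<'E'
import numpy as np, cv2
from bench import ctrl, optics
def snap(n,f):
    im=optics.camera(n); cv2.imwrite('pics/'+f,im[:,:,::-1]); return im
def K(n):
    p=optics.camera_params(n); f=200/np.tan(np.radians(p['vertical_fov'])/2); return p,f,np.array(p['world_from_camera'])
def ray(n,u,v):
    p,f,T=K(n); d=T[:3,:3]@np.array([(u-p['cx'])/f,-(v-p['cy'])/f,-1]); return T[:3,3],d
def onz(n,u,v,z):
    o,d=ray(n,u,v); return o+d*(z-o[2])/d[2]
def proj(n,X):
    p,f,T=K(n); c=T[:3,:3].T@(np.array(X)-T[:3,3]); return np.array([p['cx']-f*c[0]/c[2],p['cy']+f*c[1]/c[2]])
def tri(u1,u2):
    (o1,d1),(o2,d2)=ray('scene',*u1),ray('top',*u2)
    A=np.stack([d1,-d2],1); s=np.linalg.lstsq(A,o2-o1,rcond=None)[0]; a=o1+d1*s[0];b=o2+d2*s[1]
    return (a+b)/2,np.linalg.norm(a-b)
E
python3 - <<'E'
from h import *
a=snap('scene','s0.png');b=snap('top','t0.png')
for n in('scene','top'):print(optics.camera_params(n))
s=ctrl.observe();print(s)
E
```

```text
{'vertical_fov': 52.76667162726208, 'cx': 320.0023631513565, 'cy': 193.6950467961762, 'world_from_camera': array([[-0.05135304, -0.72526605,  0.68655082,  1.23973973],
       [ 0.99860661, -0.02892483,  0.04413845, -0.04831271],
       [-0.01215375,  0.68786083,  0.72574084,  0.85818051],
       [ 0.        ,  0.        ,  0.        ,  1.        ]])}
{'vertical_fov': 43.65672757641583, 'cx': 318.7097610546874, 'cy': 202.31315302482, 'world_from_camera': array([[ 0.02329779,  0.99016673, -0.1379386 ,  0.35002809],
       [-0.99968333,  0.02438644,  0.00620735, -0.07968793],
       [ 0.00951014,  0.1377503 ,  0.99042133,  1.50507459],
       [ 0.        ,  0.        ,  0.        ,  1.        ]])}
{'clock': 0.1, 'joint_pos': array([ 1.58222084,  0.5017709 , -0.42679999,  1.55131522,  0.2207888 ,
        1.13828695, -0.21028182]), 'qvel': array([-0.00066664, -0.00360916, -0.00178529, -0.00370349, -0.00068083,
        0.00046163,  0.0002129 ]), 'effort': array([-1.06884239e-02, -5.70811951e+01, -5.83864957e+00, -2.81749928e+01,
        1.04386301e-02,  5.53914360e-03, -1.91813507e-05]), 'tcp_pos': array([ 0.16174541, -0.62894797,  0.24136441]), 'ee_rot': array([[ 9.68459387e-01,  2.49171204e-01, -3.55341152e-04],
       [ 2.49171445e-01, -9.68457907e-01,  1.69483750e-03],
       [ 7.81717516e-05, -1.72992215e-03, -9.99998501e-01]]), 'contact_force': array([-0.48823791,  0.81822672, -0.09327802]), 'wrist_torque': array([ 0.0119602 , -0.06697874, -0.04858412]), 'grasp_force': 0.0, 'width': 0.08549965550008252}
```

View pics/s0.png

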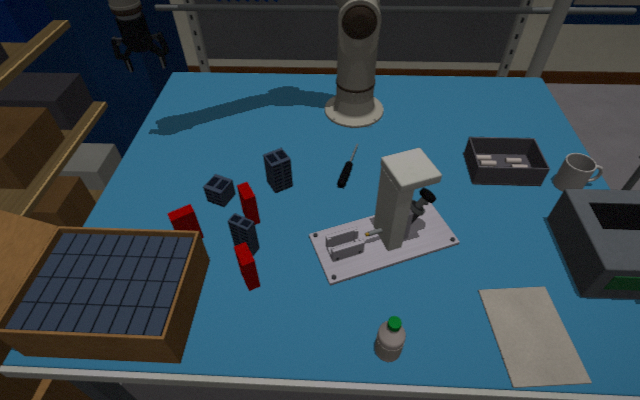

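View pics/t0.png

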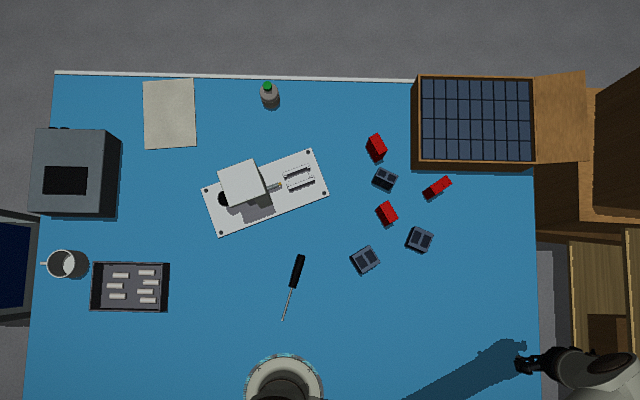

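Scene view: three blue-grey candidates at (278,171), (220,190) and (243,234). The top view shows them at (365,260), (419,239) and (385,179). The red look-alikes don't count. The one at scene (243,234), top (385,179), looks tall and slim, so I'll confirm it in one crop. The station has its nest at scene (345,243) and its plunger at (425,197).

```bash
python3 - <<'E'
from h import *
a=cv2.imread('pics/s0.png');b=cv2.imread('pics/t0.png')
c1=cv2.resize(a[140:300,160:300],None,fx=3.5,fy=3.5,interpolation=cv2.INTER_CUBIC)[:560,:490]
c2=cv2.resize(b[120:280,350:438],None,fx=3.5,fy=3.5,interpolation=cv2.INTER_CUBIC)
cv2.imwrite('pics/c1.png',np.hstack([c1,c2]))
# plate in the top view: bright, low saturation
hsv=cv2.cvtColor(b,cv2.COLOR_BGR2HSV)
print(hsv[180,385],hsv[176,378],hsv[210,240],hsv[225,222],hsv[165,315],hsv[250,330])
for n,im,bl in(('scene',a,(180,130,300,300)),('top',b,(340,120,460,290))):
    h=cv2.cvtColor(im,cv2.COLOR_BGR2HSV); m=((h[...,1]<130)&(h[...,2]<150)&(h[...,2]>20)|(h[...,2]<60)).astype(np.uint8)
    z=np.zeros_like(m);x0,y0,x1,y1=bl;z[y0:y1,x0:x1]=m[y0:y1,x0:x1]
    z=cv2.morphologyEx(z,cv2.MORPH_CLOSE,np.ones((3,3)))
    cs,_=cv2.findContours(z,cv2.RETR_EXTERNAL,cv2.CHAIN_APPROX_NONE)
    for c in cs:
        if cv2.contourArea(c)>80: print(n,cv2.contourArea(c),cv2.boundingRect(c),cv2.approxPolyDP(c,2.5,True)[:,0].tolist())
h=hsv; m=((h[...,1]<60)&(h[...,2]>110)).astype(np.uint8); z=np.zeros_like(m); z[140:245,195:335]=m[140:245,195:335]
cs,_=cv2.findContours(z,cv2.RETR_EXTERNAL,cv2.CHAIN_APPROX_NONE)
c=max(cs,key=cv2.contourArea);print(cv2.contourArea(c),cv2.approxPolyDP(c,3,True)[:,0].tolist(),cv2.minAreaRect(c))
E
```

```text
[107  95  78] [109  78 115] [113  20 102] [102   7 181] [ 96   7 181] [100 168 161]
scene 363.0 (238, 259, 23, 32) [[254, 259], [244, 267], [238, 263], [249, 290], [260, 286]]
scene 1600.5 (180, 204, 30, 96) [[187, 204], [194, 212], [180, 218], [180, 229], [199, 229], [196, 240], [193, 234], [180, 235], [180, 278], [190, 246], [195, 244], [180, 289], [180, 299], [198, 299], [209, 259], [194, 210]]
scene 1727.5 (204, 174, 57, 88) [[215, 174], [204, 185], [207, 198], [224, 206], [234, 192], [238, 192], [243, 215], [234, 213], [228, 220], [237, 261], [233, 246], [246, 242], [253, 257], [258, 248], [254, 225], [260, 222], [255, 195], [248, 182], [243, 182], [249, 184], [255, 195], [244, 201], [237, 189], [241, 183], [234, 191], [231, 179]]
scene 887.0 (263, 148, 29, 45) [[281, 148], [263, 155], [267, 181], [275, 192], [291, 186], [289, 158]]
top 475.5 (350, 245, 30, 29) [[369, 245], [350, 256], [359, 273], [379, 262]]
top 474.0 (405, 226, 29, 28) [[415, 226], [411, 228], [405, 246], [422, 253], [433, 234]]
top 113.5 (375, 206, 16, 21) [[378, 206], [375, 211], [385, 226], [390, 223]]
top 95.5 (422, 185, 14, 15) [[430, 185], [422, 191], [426, 199], [435, 195]]
top 341.5 (372, 167, 26, 24) [[379, 167], [372, 183], [388, 190], [397, 175]]
top 178.0 (365, 138, 23, 25) [[368, 138], [365, 147], [376, 162], [387, 148], [378, 154]]
top 2395.0 (410, 120, 50, 51) [[410, 120], [411, 169], [459, 170], [459, 120]]
5227.0 [[311, 148], [258, 167], [267, 188], [280, 181], [282, 188], [270, 192], [276, 212], [247, 223], [239, 211], [233, 216], [220, 205], [217, 194], [223, 190], [231, 206], [265, 192], [252, 158], [217, 171], [220, 181], [200, 189], [218, 237], [328, 195]] ((262.4841613769531, 186.9584197998047), (62.388187408447266, 119.658935546875), 69.14553833007812)
```

View pics/c1.png

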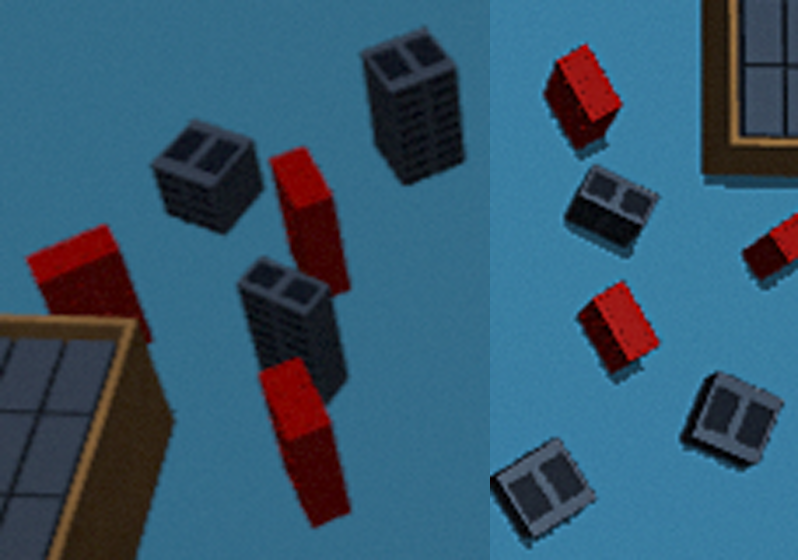

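The crop confirms it: the middle blue-grey one (scene (243,234), top (385,179)) is tall with a 1:2 top face, so it's the slim housing. The squat one is at scene (220,190), and the wide one, with a square top, is at (278,171). Next I'll measure the housing and station precisely, along with the clearance to the reds.

```bash
python3 - <<'E'
from h import *
a=cv2.imread('pics/s0.png');b=cv2.imread('pics/t0.png')
hsv=cv2.cvtColor(b,cv2.COLOR_BGR2HSV)
# slim top face
def face(n,im,box,S,thr,z,smax=130):
    x0,y0,x1,y1=box
    c=cv2.resize(im[y0:y1,x0:x1],None,fx=S,fy=S,interpolation=cv2.INTER_CUBIC); h=cv2.cvtColor(c,cv2.COLOR_BGR2HSV)
    m=((h[...,1]<smax)&(h[...,2]>thr)).astype(np.uint8)
    m=cv2.morphologyEx(m,cv2.MORPH_CLOSE,np.ones((13,13)))
    m=cv2.morphologyEx(m,cv2.MORPH_OPEN,np.ones((9,9)))
    cs,_=cv2.findContours(m,cv2.RETR_EXTERNAL,cv2.CHAIN_APPROX_NONE); c=max(cs,key=cv2.contourArea)[:,0]
    P=np.array([onz(n,(u+.5)/S-.5+x0,(v+.5)/S-.5+y0,z)[:2] for u,v in c]).astype(np.float32)
    R=cv2.minAreaRect(P*1000); print(n,'center',R[0],'size',R[1],'ang',R[2]); return R
face('top',b,(368,163,402,194),8,60,.11)
face('scene',a,(224,208,258,236),8,70,.11)
# reds
for n,im in(('scene',a),('top',b)):
    h=cv2.cvtColor(im,cv2.COLOR_BGR2HSV); m=(((h[...,0]<8)|(h[...,0]>172))&(h[...,1]>180)&(h[...,2]>130)).astype(np.uint8)
    cs,_=cv2.findContours(m,cv2.RETR_EXTERNAL,cv2.CHAIN_APPROX_NONE)
    for c in cs:
        if cv2.contourArea(c)>40:
            P=np.array([onz(n,u,v,.11)[:2] for u,v in c[:,0]]).astype(np.float32)
            print(n,'red',cv2.boundingRect(c),cv2.minAreaRect(P*1000))
# plate corners
C=np.array([onz('top',u,v,.012) for u,v in((311,148),(328,195),(218,237),(200,189))])
print(np.round(C,4),[np.linalg.norm(C[i]-C[(i+1)%4]) for i in range(4)])
# other housings
face('top',b,(346,241,382,277),8,60,.11);face('top',b,(402,222,436,256),8,60,.06)
c=np.hstack([cv2.resize(b[140:240,195:335],None,fx=3.2,fy=3.2,interpolation=cv2.INTER_CUBIC),cv2.resize(a[145:280,305:460],(367,320),interpolation=cv2.INTER_CUBIC)])[:, :800]
cv2.imwrite('pics/c2.png',np.vstack([c[:, :448]*1,np.pad(c[:,448:],((0,0),(0,448-c.shape[1]+448),(0,0)))])[:600])
E
```

```text
top center (626.9641723632812, -278.9732666015625) size (60.17665481567383, 29.788543701171875) ang 65.06433868408203
scene center (625.6190185546875, -282.31597900390625) size (17.53668212890625, 32.973297119140625) ang 63.12685012817383
scene red (235, 244, 16, 20) ((723.1987915039062, -255.60894775390625), (51.626220703125, 25.151884078979492), 30.247060775756836)
top red (380, 201, 18, 22) ((523.2840576171875, -285.47705078125), (57.86503219604492, 27.67020034790039), 30.698307037353516)
top red (430, 176, 22, 19) ((603.852783203125, -433.0709533691406), (27.4632511138916, 57.358394622802734), 34.77295684814453)
top red (369, 133, 18, 22) ((719.5481567382812, -254.11407470703125), (57.850746154785156, 27.442096710205078), 30.231281280517578)
[[ 0.7254 -0.0615  0.012 ]
 [ 0.581  -0.1166  0.012 ]
 [ 0.4461  0.209   0.012 ]
 [ 0.5898  0.2707  0.012 ]] [np.float64(0.15458294100934095), np.float64(0.35248539964257364), np.float64(0.15637458902226506), np.float64(0.35885620684659075)]
top center (389.6374206542969, -222.44691467285156) size (59.044437408447266, 60.335853576660156) ang 33.327919006347656
top center (451.7271423339844, -385.76251220703125) size (59.75750732421875, 59.7506217956543) ang 67.43821716308594
```

View pics/c2.png

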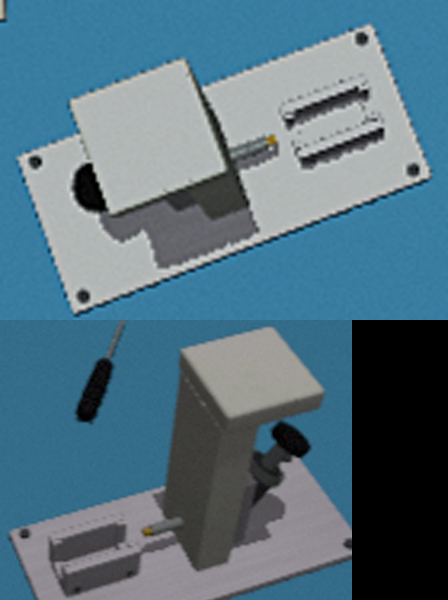

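The view shows the plate with four corner holes, top-crop pixels (361,39), (413,170), (83,296) and (35,161). The nest's two long walls are at (325,100) and (340,140), and the black knob sits beside the hood at (88,188). I'll refine the station pose from the holes and cross-check it with the nest walls.

```bash
python3 - <<'E'
from h import *
b=cv2.imread('pics/t0.png');a=cv2.imread('pics/s0.png')
g=cv2.cvtColor(b,cv2.COLOR_BGR2GRAY)
H=[]
for x,y in((361,39),(413,170),(83,296),(35,161)):
    u,v=int(round(x/3.2+195)),int(round(y/3.2+140)); w=170.-g[v-4:v+5,u-4:u+5]; w=np.clip(w-15,0,None)
    yy,xx=np.mgrid[-4:5,-4:5]; w[(xx**2+yy**2)>12]=0
    H.append(onz('top',u+(w*xx).sum()/w.sum(),v+(w*yy).sum()/w.sum(),.012)[:2])
H=np.array(H);print(np.round(H,4),[np.linalg.norm(H[i]-H[(i+1)%4]).round(4) for i in range(4)])
c=H.mean(0);d=(H[2]+H[3]-H[0]-H[1]);e=(H[0]+H[3]-H[1]-H[2])
print('c',c,'yaw',np.degrees(np.arctan2(d[1],d[0]))-90,np.degrees(np.arctan2(e[1],e[0])))
psi=np.arctan2(d[1],d[0])-np.pi/2;R=np.array([[np.cos(psi),-np.sin(psi)],[np.sin(psi),np.cos(psi)]])
O=c-R@[0,.01];W=lambda x,y,z:np.r_[O+R@[x,y],z]
print('O',O,'nest',W(0,-.1,0),'plunger',W(0,.12,.14))
# overlays for check
out=[]
for n,im,x0,y0,S in(('top',b,255,150,5),('scene',a,310,190,5)):
    k=cv2.resize(im[y0:y0+60,x0:x0+75],None,fx=S,fy=S,interpolation=cv2.INTER_CUBIC)
    for hx,hy in((.027,.042),(.017,.032)):
        q=np.array([proj(n,W(sx*hx,-.1+sy*hy,.057)) for sx,sy in((1,1),(1,-1),(-1,-1),(-1,1))])
        cv2.polylines(k,[np.round((q-[x0,y0]+.5)*S).astype(int)],True,(0,0,255),1)
    out.append(k)
k=cv2.resize(a[180:240,380:455],None,fx=S,fy=S,interpolation=cv2.INTER_CUBIC)
t=np.linspace(0,6.28,40)
q=np.array([proj('scene',W(.022*np.cos(s),.12+.022*.819*np.sin(s),.14-.022*.574*np.sin(s))) for s in t])
cv2.polylines(k,[np.round((q-[380,180]+.5)*S).astype(int)],True,(0,0,255),1);out.append(k)
cv2.imwrite('pics/c3.png',np.vstack([np.hstack(out[:2]),np.hstack([out[2],out[2]*0])]))
E
```

```text
[[ 0.7139 -0.0513]
 [ 0.5879 -0.1035]
 [ 0.4608  0.202 ]
 [ 0.5867  0.2536]] [np.float64(0.1364), np.float64(0.3308), np.float64(0.136), np.float64(0.3304)]
c [0.58731482 0.0751966 ] yaw 22.617280791287953 22.400609408934766
O [0.59116055 0.06596566] nest [ 0.62961793 -0.02634377  0.        ] plunger [0.5450117  0.17673697 0.14      ]
```

View pics/c3.png

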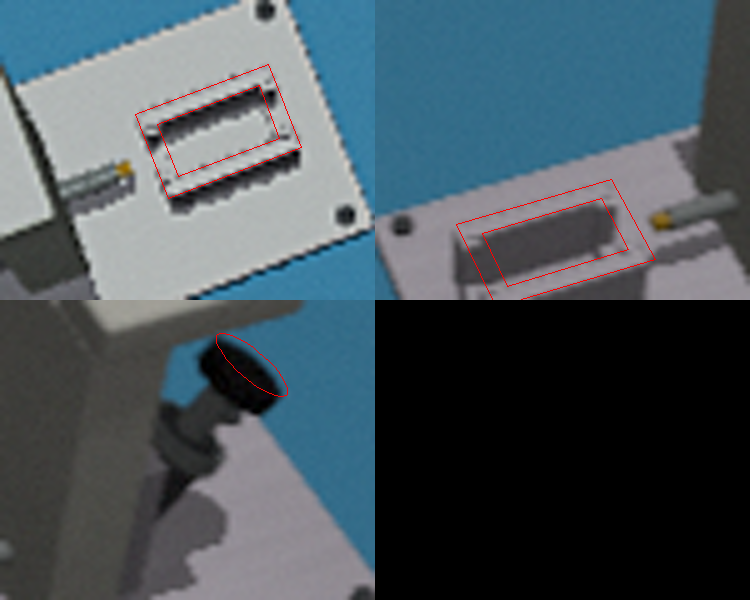

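Emit:
{"name": "carry_out", "arguments": {"deltas": [[[0.64,0.48,0,0.49],[0.64,0.48,0,0.49],[0.64,0.48,0,0.49],[0.64,0.48,0,0.49],[0.64,0.48,0,0.49],[0.64,0.48,0,0.49],[0.64,0.48,0,0.49],[0.64,0.48,0,0.49],[0.64,0.48,0,0.49],[0.64,0.48,0,0.49],[0.64,0.48,0,0.49],[0.64,0.48,0,0.49]]], "jaw": 0.75}}

```text
clock: 1.6
tcp_pos: [0.6235, -0.2831, 0.2417]
ee_rot: [[0.421, 0.907, -0.001], [0.907, -0.421, 0.0], [-0.0, -0.001, -1.0]]
contact_force: [0.2, 0.3, -0.3]
width: 0.064
grasp_force: 0.0
```

```bash
python3 - <<'E'
from h import *
a=snap('scene','s1.png')[:,:,::-1].copy();b=snap('top','t1.png')[:,:,::-1].copy()
s=ctrl.observe();R=np.array(s['ee_rot']);p=np.array(s['tcp_pos']);w=s['width'];print(p,w)
out=[]
for n,im in(('scene',a),('top',b)):
    q=proj(n,p);x0,y0=int(q[0])-50,int(q[1])-50;S=4
    k=cv2.resize(im[y0:y0+125,x0:x0+100],None,fx=S,fy=S,interpolation=cv2.INTER_CUBIC)
    for o in((0,w/2,-.008),(0,-w/2,-.008),(.011,w/2,.006),(-.011,w/2,.006),(.011,-w/2,.006),(-.011,-w/2,.006)):
        r=proj(n,p+R@np.array(o)); r=(r-[x0,y0]+.5)*S; cv2.drawMarker(k,tuple(int(t) for t in r),(0,255,0),0,7,1)
    out.append(k)
    print(n,x0,y0)
cv2.imwrite('pics/c4.png',np.hstack(out))
E
```

```text
[ 0.62687844 -0.27649061  0.24191725] 0.06412079154394743
scene 183 131
top 342 115
```

View pics/c4.png

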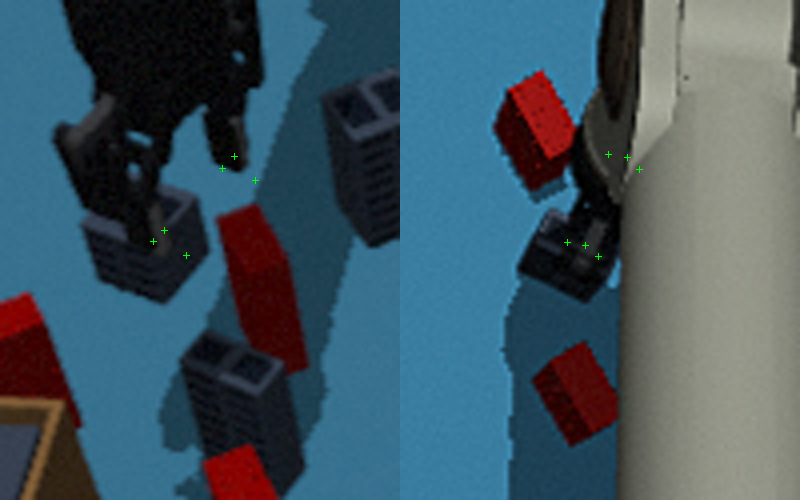

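Emit:
{"name": "carry_out", "arguments": {"deltas": [[[0,0,0,0],[0,0,0,0],[0,0,0,0]]], "jaw": 0.75}}

```text
clock: 2.08
tcp_pos: [0.6217, -0.2857, 0.2423]
ee_rot: [[0.426, 0.905, -0.001], [0.905, -0.426, -0.001], [-0.001, -0.0, -1.0]]
contact_force: [0.3, -0.4, 1.1]
width: 0.064
grasp_force: 0.0
```

```bash
python3 - <<'E'
from h import *
a=snap('scene','s2.png')[:,:,::-1].copy();b=snap('top','t2.png')[:,:,::-1].copy()
s=ctrl.observe();R=np.array(s['ee_rot']);p=np.array(s['tcp_pos']);w=s['width'];print(p,w,s['joint_pos'],s['clock'])
out=[]
for n,im in(('scene',a),):
    q=proj(n,p);x0,y0=int(q[0])-40,int(q[1])-35;S=8
    k=cv2.resize(im[y0:y0+65,x0:x0+75],None,fx=S,fy=S,interpolation=cv2.INTER_CUBIC)
    k=np.clip(k.astype(float)*1.8,0,255).astype(np.uint8)
    for o in((.011,w/2,.006),(-.011,w/2,.006),(.011,-w/2,.006),(-.011,-w/2,.006)):
        r=proj(n,p+R@np.array(o)); r=(r-[x0,y0]+.5)*S; cv2.drawMarker(k,tuple(int(t) for t in r),(0,255,0),0,7,1)
    out.append(k)
cv2.imwrite('pics/c5.png',np.hstack(out))
E
```

```text
[ 0.62208409 -0.28511816  0.24246924] 0.06401947599363969 [ 0.85009932  0.62624378 -0.70688079  1.44717805  0.41778469  1.22141838
 -0.34487855] 2.175
```

View pics/c5.png

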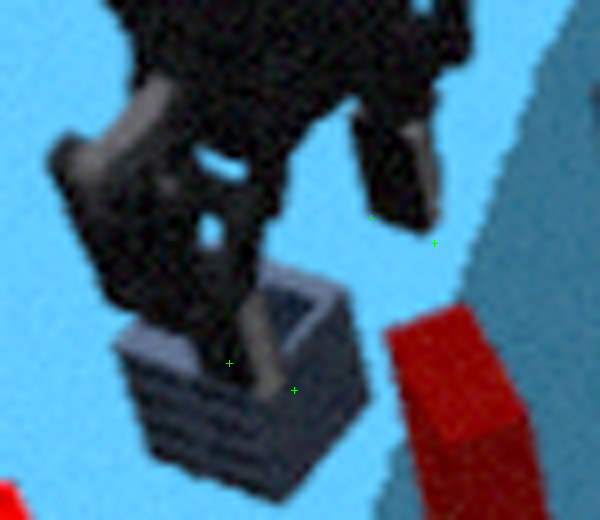

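The fingertip overlay matches the scene picture to within about a pixel: the right fingertip is at (370–437,225) and the marks are at (371,217) and (434,243). Next I'll compare the scene and top measurements for bias.

```bash
python3 - <<'E'
from h import *
a=cv2.imread('pics/s0.png');b=cv2.imread('pics/t0.png')
# scene holes seeded from top estimate
g=cv2.cvtColor(a,cv2.COLOR_BGR2GRAY).astype(float)
H=np.array([[.7139,-.0513],[.5879,-.1035],[.4608,.202],[.5867,.2536]])
for h in H:
    q=proj('scene',np.r_[h,.012]);u,v=np.round(q).astype(int)
    W=g[v-6:v+7,u-6:u+7];w=np.clip(np.median(W)-25-W,0,None);yy,xx=np.mgrid[-6:7,-6:7]
    m=np.unravel_index(w.argmax(),w.shape);w[(xx-xx[m])**2+(yy-yy[m])**2>10]=0
    if w.sum()==0: print('none');continue
    s=np.array([u+(w*xx).sum()/w.sum(),v+(w*yy).sum()/w.sum()])
    print('hole',h,'reproj err px',s-q,'scene pos',onz('scene',*s,.012)[:2])
def face(n,im,box,z,sh):
    x0,y0,x1,y1=box;S=8
    c=cv2.resize(im[y0:y1,x0:x1],None,fx=S,fy=S,interpolation=cv2.INTER_CUBIC); h=cv2.cvtColor(c,cv2.COLOR_BGR2HSV)
    return h
# housing top corners in scene (from enlarged crop c1), slim / wide / squat
for nm,z,C in(('slim',.11,[(238,281),(265,257),(333,290),(302,311)]),('wide',.11,[(361,53),(428,28),(458,65),(385,95)]),('squat',.06,[(151,163),(192,119),(257,143),(213,187)])):
    P=np.array([onz('scene',x/3.5+160-.36,y/3.5+140-.36,z)[:2] for x,y in C]);print(nm,P.mean(0).round(4))
E
```

```text
hole [ 0.7139 -0.0513] reproj err px [-0.65410336  0.29481522] scene pos [ 0.71479082 -0.05285681]
hole [ 0.5879 -0.1035] reproj err px [-0.74617139  0.27378708] scene pos [ 0.58888905 -0.10541366]
hole [0.4608 0.202 ] reproj err px [ 4.22801872 -2.58713433] scene pos [0.45034217 0.21522296]
hole [0.5867 0.2536] reproj err px [-0.58546138  0.36560432] scene pos [0.58795797 0.25188066]
slim [ 0.6299 -0.2798]
wide [ 0.3942 -0.2238]
squat [ 0.4557 -0.386 ]
```

Emit:
{"name": "carry_out", "arguments": {"deltas": [[[0.1,0.1,0,0],[0,0,-0.3,0],[0,0,-0.5,0],[0,0,-0.5,0],[0,0,-0.5,0],[0,0,-0.5,0],[0,0,-0.3,0],[0,0,-0.14,0],[0,0,0,0],[0,0,0,0]]], "jaw": 0.75}}

```text
clock: 3.42
tcp_pos: [0.6297, -0.2781, 0.0792]
ee_rot: [[0.423, 0.906, 0.002], [0.906, -0.423, -0.001], [0.0, 0.002, -1.0]]
contact_force: [0.6, -0.0, -0.0]
width: 0.0639
grasp_force: 0.0
```

```bash
python3 - <<'E'
from h import *
s=ctrl.observe();print(s['tcp_pos'],s['contact_force'],s['qvel'].round(3))
E
```

```text
[ 0.62972218 -0.2780892   0.07917259] [ 0.57303363 -0.03039463 -0.04190956] [ 0.001 -0.005 -0.001 -0.     0.001  0.001  0.001]
```

Emit:
{"name": "carry_out", "arguments": {"deltas": [[[0,0,-0.1,0],[0,0,0,0]]]}}

```text
clock: 3.68
tcp_pos: [0.6285, -0.278, 0.0718]
ee_rot: [[0.423, 0.906, -0.0], [0.906, -0.423, -0.0], [-0.0, -0.0, -1.0]]
contact_force: [-0.3, 0.7, 0.7]
width: 0.0639
grasp_force: 0.0
```

Emit:
{"name": "carry_out", "arguments": {"deltas": [[[0,0,0,0],[0,0,0,0],[0,0,0,0],[0,0,0,0],[0,0,0,0],[0,0,0,0]]], "jaw": 0, "force": 45}}

```text
clock: 4.42
tcp_pos: [0.629, -0.2779, 0.0721]
ee_rot: [[0.423, 0.906, 0.0], [0.906, -0.423, -0.0], [0.0, 0.0, -1.0]]
contact_force: [-0.8, 0.4, 1.9]
width: 0.0296
grasp_force: 45.2
```

Emit:
{"name": "carry_out", "arguments": {"deltas": [[[0,0,0.2,0],[0,0,0.4,0],[0,0,0.5,0],[0,0,0.5,0],[0,0,0.4,0],[0,0,0.2,0],[0,0,0,0]]]}}

```text
clock: 5.3
tcp_pos: [0.6294, -0.278, 0.2055]
ee_rot: [[0.423, 0.906, 0.002], [0.906, -0.423, -0.001], [-0.0, 0.002, -1.0]]
contact_force: [-0.2, 0.4, -1.5]
width: 0.029
grasp_force: 44.8
```

Emit:
{"name": "carry_out", "arguments": {"deltas": [[[0,0.2,0,0.3],[0,0.4,0,0.5],[0,0.4,0,0.5],[0,0.4,0,0.5],[0,0.4,0,0.5],[0,0.4,0,0.5],[0,0.4,0,0.5],[0,0.4,0,0.5],[0,0.4,0,0.5],[0,0.4,0,0.5],[0,0.25,0,0.5],[0,0.13,0,0.3]]]}}

```text
clock: 6.8
tcp_pos: [0.6287, -0.0251, 0.204]
ee_rot: [[-0.397, 0.918, 0.0], [0.918, 0.397, 0.0], [0.0, 0.0, -1.0]]
contact_force: [0.7, 0.0, -1.4]
width: 0.0296
grasp_force: 44.8
```

Emit:
{"name": "carry_out", "arguments": {"deltas": [[[0,0,0,0],[0,0,0,0],[0,0,0,0],[0,0,0,0]]]}}

```text
clock: 7.3
tcp_pos: [0.6288, -0.0278, 0.2039]
ee_rot: [[-0.391, 0.92, -0.0], [0.92, 0.391, -0.0], [-0.0, -0.0, -1.0]]
contact_force: [0.4, -0.2, -2.2]
width: 0.0294
grasp_force: 44.8
```

```bash
python3 - <<'E'
from h import *
a=snap('scene','s3.png')[:,:,::-1].copy()
s=ctrl.observe();R=np.array(s['ee_rot']);p=np.array(s['tcp_pos']);print(p,R,s['width'],s['joint_pos'],s['clock'])
print('tool y angle',np.degrees(np.arctan2(R[1,1],R[0,1])))
x0,y0,S=290,130,6
k=cv2.resize(a[y0:y0+95,x0:x0+115],None,fx=S,fy=S,interpolation=cv2.INTER_CUBIC);k=np.clip(k*1.5,0,255).astype(np.uint8)
# predicted underside corners, gripped on the centre: housing x = tool y
for sx in(-1,1):
    for sy in(-1,1):
        for dz in (.072,-.038):
            r=proj('scene',p+R@[sy*.03,sx*.015,dz]);cv2.drawMarker(k,tuple(int(t) for t in (r-[x0,y0]+.5)*S),(0,255,0),0,7,1)
cv2.imwrite('pics/c6.png',k)
E
```

```text
[ 0.62880727 -0.02759657  0.20389708] [[-3.91385245e-01  9.20226923e-01  3.38659488e-06]
 [ 9.20226915e-01  3.91385242e-01 -1.29325754e-04]
 [-1.20334504e-04 -4.74997562e-05 -9.99999992e-01]] 0.02923441188242859 [ 0.63636823  0.64319132 -0.91924209  1.630912    0.55066729  1.1471623
 -0.0181565 ] 7.35
tool y angle 23.040720745374646
```

View pics/c6.png

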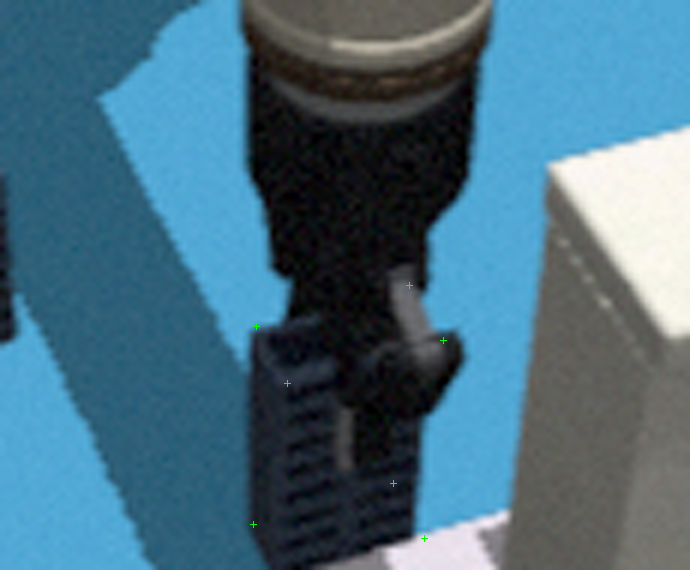

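The housing is held about 1 px (2 mm) off the prediction towards station -y. Its silhouette edges are at x=250 and 415, and the marks are at 255 and 424. That matches the pick offset I expected, so I'll correct by about (+1, +2) mm and lower it to just above the walls.

Emit:
{"name": "carry_out", "arguments": {"deltas": [[[0.015,0.033,0,-0.06],[0,0,-0.2,0],[0,0,-0.3,0],[0,0,-0.3,0],[0,0,-0.2,0],[0,0,0,0],[0,0,0,0],[0,0,0,0]]]}}

```text
clock: 8.35
tcp_pos: [0.6302, -0.025, 0.1447]
ee_rot: [[-0.384, 0.923, 0.001], [0.923, 0.384, 0.0], [-0.0, 0.001, -1.0]]
contact_force: [0.2, -0.7, -1.8]
width: 0.0294
grasp_force: 44.8
```

```bash
python3 - <<'E'
from h import *
s=ctrl.observe();R=np.array(s['ee_rot']);print(s['tcp_pos'],np.degrees(np.arctan2(R[1,1],R[0,1])),s['contact_force'])
E
```

```text
[ 0.63024673 -0.02499419  0.14469927] 22.57500045371864 [ 0.2447703  -0.72034482 -1.75640462]
```

Emit:
{"name": "carry_out", "arguments": {"deltas": [[[0,0,-0.1,0],[0,0,-0.1,0],[0,0,-0.1,0],[0,0,-0.08,0],[0,0,0,0],[0,0,0,0]]]}}

```text
clock: 9.1
tcp_pos: [0.6298, -0.025, 0.1212]
ee_rot: [[-0.384, 0.923, 0.0], [0.923, 0.384, 0.0], [0.0, 0.0, -1.0]]
contact_force: [0.1, 0.6, -1.2]
width: 0.0295
grasp_force: 44.8
```

Emit:
{"name": "carry_out", "arguments": {"deltas": [[[0,0,-0.1,0],[0,0,-0.1,0],[0,0,-0.1,0],[0,0,-0.1,0],[0,0,-0.06,0],[0,0,0,0],[0,0,0,0]]]}}

```text
clock: 9.98
tcp_pos: [0.6299, -0.0251, 0.0937]
ee_rot: [[-0.384, 0.923, 0.0], [0.923, 0.384, 0.0], [-0.0, 0.0, -1.0]]
contact_force: [-0.3, 0.6, -1.3]
width: 0.0291
grasp_force: 44.8
```

```bash
python3 - <<'E'
from h import *
s=ctrl.observe();R=np.array(s['ee_rot']);print(s['tcp_pos'],s['contact_force'],s['wrist_torque'])
E
```

```text
[ 0.62985025 -0.02505685  0.09369392] [-0.32325246  0.57386157 -1.34232387] [0.00756542 0.04536545 0.02528599]
```

Bottom is at about 22 mm with no contact; the floor should be 10 mm lower, so I'll lower it until I feel contact.

Emit:
{"name": "carry_out", "arguments": {"deltas": [[[0,0,-0.06,0],[0,0,-0.06,0],[0,0,-0.03,0],[0,0,0,0],[0,0,0,0]]]}}

```text
clock: 10.6
tcp_pos: [0.6297, -0.0251, 0.0845]
ee_rot: [[-0.384, 0.923, 0.0], [0.923, 0.384, 0.0], [0.0, 0.0, -1.0]]
contact_force: [-0.8, 0.2, -1.2]
width: 0.0293
grasp_force: 44.8
```

Emit:
{"name": "carry_out", "arguments": {"deltas": [[[0,0,-0.03,0],[0,0,0,0],[0,0,0,0]]]}}

```text
clock: 10.98
tcp_pos: [0.6299, -0.025, 0.0841]
ee_rot: [[-0.384, 0.923, 0.001], [0.923, 0.384, -0.001], [-0.001, 0.0, -1.0]]
contact_force: [-2.2, -0.8, 7.7]
width: 0.0292
grasp_force: 45.9
```

Contact force is 7.7 N at the expected floor height, so I'll let go and then rise.

Emit:
{"name": "carry_out", "arguments": {"deltas": [[[0,0,0,0],[0,0,0,0],[0,0,0,0],[0,0,0,0],[0,0,0,0],[0,0,0,0]]], "jaw": 0.7}}

```text
clock: 11.72
tcp_pos: [0.6297, -0.0251, 0.0827]
ee_rot: [[-0.384, 0.923, -0.0], [0.923, 0.384, 0.0], [0.0, -0.0, -1.0]]
contact_force: [0.1, -0.6, 0.5]
width: 0.0597
grasp_force: 0.0
```

Emit:
{"name": "carry_out", "arguments": {"deltas": [[[0,0,0.2,0],[0,0,0.4,0],[0,0,0.6,0],[0,0,0.7,0],[0,0,0.7,0],[0,0,0.7,0],[0,0,0.7,0],[0,0,0.4,0],[0,0,0,0]]]}}

```text
clock: 12.85
tcp_pos: [0.6307, -0.0241, 0.3509]
ee_rot: [[-0.384, 0.923, 0.006], [0.923, 0.384, -0.0], [-0.003, 0.005, -1.0]]
contact_force: [0.7, -0.6, -0.8]
width: 0.0596
grasp_force: 0.0
```

```bash
python3 - <<'E'
from h import *
s=ctrl.observe();print(s['tcp_pos'],s['joint_pos'],s['clock'],s['width'])
a=snap('scene','s4.png')[:,:,::-1].copy()
x0,y0,S=290,160,6
k=cv2.resize(a[y0:y0+95,x0:x0+130],None,fx=S,fy=S,interpolation=cv2.INTER_CUBIC);k=np.clip(k*1.5,0,255).astype(np.uint8)
cv2.imwrite('pics/c7.png',k)
E
```

```text
[ 0.63070203 -0.02413902  0.35088935] [ 0.66831718  0.52143972 -0.99410988  1.45793541  0.4401625   1.39219502
  0.05491698] 12.85 0.05955085268413195
```

View pics/c7.png

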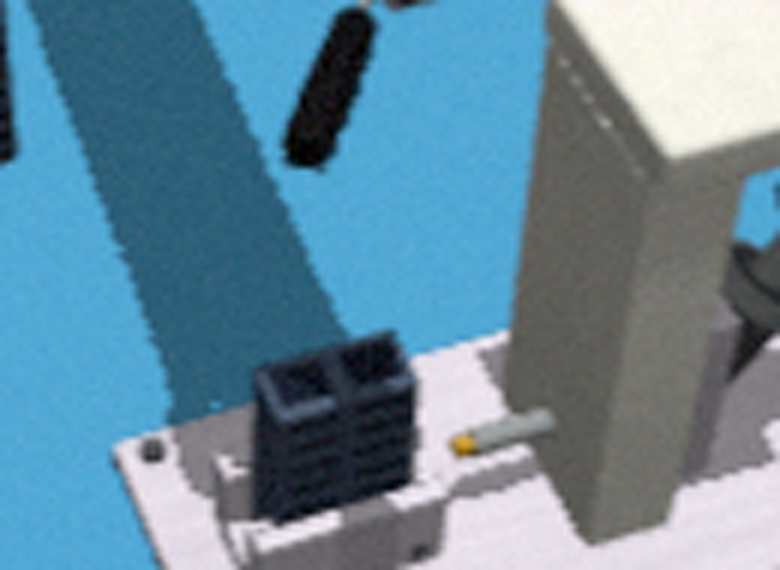

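The housing stands fully down in the nest, with its base between the walls at (335,490) in the crop; the probe is retracted and the tower is clear. The wrist can only yaw, so I'll keep the tool upright and push with the inner finger of the open gripper. That keeps the body about 15 mm outside the hood's edge.

Emit:
{"name": "carry_out", "arguments": {"deltas": [[[-0.15,0.35,0,0.87],[-0.15,0.35,0,0.87],[-0.15,0.35,0,0.87],[-0.15,0.35,0,0.87],[-0.15,0.35,0,0.87],[-0.15,0.35,0,0.87],[-0.15,0.35,0,0.87],[-0.15,0.35,0,0.87],[-0.15,0.35,0,0.87],[-0.15,0.35,0,0.87],[-0.15,0.35,0,0.87],[-0.15,0.35,0,0.87]]], "jaw": 1, "force": 120}}

```text
clock: 14.4
tcp_pos: [0.5207, 0.2271, 0.3457]
ee_rot: [[-0.923, -0.384, -0.002], [-0.384, 0.923, -0.001], [0.002, -0.0, -1.0]]
contact_force: [0.1, -0.6, -0.2]
width: 0.0851
grasp_force: 0.0
```

Emit:
{"name": "carry_out", "arguments": {"deltas": [[[0,0,0,0],[0,0,0,0],[0,0,0,0]]]}}

```text
clock: 14.78
tcp_pos: [0.5223, 0.2255, 0.3464]
ee_rot: [[-0.926, -0.376, -0.0], [-0.376, 0.926, -0.001], [0.001, -0.001, -1.0]]
contact_force: [-0.0, -0.5, 0.3]
width: 0.0853
grasp_force: 0.0
```

```bash
python3 - <<'E'
from h import *
s=ctrl.observe();R=np.array(s['ee_rot']);p=s['tcp_pos']
O=np.array([.5917,.0651]);ps=np.radians(22.5);Q=np.array([[np.cos(ps),-np.sin(ps)],[np.sin(ps),np.cos(ps)]])
print(p,'station',Q.T@(p[:2]-O),'tool y',np.degrees(np.arctan2(R[1,1],R[0,1])),s['joint_pos'],s['width'],s['contact_force'],s['clock'])
E
```

```text
[0.52232211 0.22554266 0.34636347] station [-0.00269806  0.17477946] tool y 112.10571180315901 [ 0.49234839  0.60020563 -1.39241041  1.61109319  0.59558267  1.43779777
  1.00313917] 0.08532534038764882 [-0.00268419 -0.4933167   0.26567498] 14.775
```

Emit:
{"name": "carry_out", "arguments": {"deltas": [[[0.035,0.035,-0.2,0.04],[0,0,-0.5,0],[0,0,-0.5,0],[0,0,-0.5,0],[0,0,-0.5,0],[0,0,-0.4,0],[0,0,-0.2,0],[0,0,0,0],[0,0,0,0]]]}}

```text
clock: 15.9
tcp_pos: [0.5243, 0.2295, 0.1797]
ee_rot: [[-0.923, -0.385, 0.001], [-0.385, 0.923, 0.001], [-0.002, 0.0, -1.0]]
contact_force: [-0.2, -0.5, 0.7]
width: 0.0855
grasp_force: 0.0
```

```bash
python3 - <<'E'
from h import *
s=ctrl.observe();R=np.array(s['ee_rot']);p=s['tcp_pos']
O=np.array([.5917,.0651]);ps=np.radians(22.5);Q=np.array([[np.cos(ps),-np.sin(ps)],[np.sin(ps),np.cos(ps)]])
print(p,'station',Q.T@(p[:2]-O),'tool y',np.degrees(np.arctan2(R[1,1],R[0,1])),s['joint_pos'],s['contact_force'])
a=snap('scene','s5.png')[:,:,::-1]
x0,y0,S=375,130,6
cv2.imwrite('pics/c8.png',np.clip(cv2.resize(a[y0:y0+95,x0:x0+115],None,fx=S,fy=S,interpolation=cv2.INTER_CUBIC)*1.6,0,255).astype(np.uint8))
E
```

```text
[0.5242906  0.22954268 0.17968979] station [0.00065132 0.17772169] tool y 112.64614016857139 [ 0.39656444  0.75044194 -1.22944869  1.7939813   0.77079948  1.17475311
  0.8867854 ] [-0.16960659 -0.46095579  0.68990439]
```

View pics/c8.png

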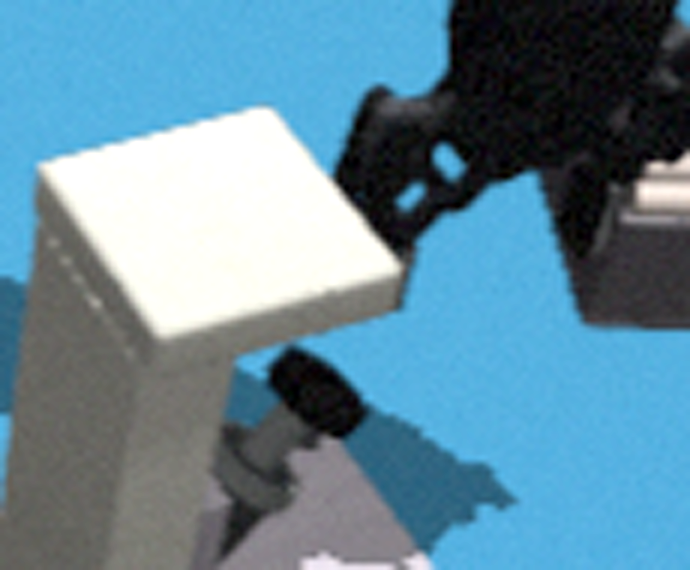

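```bash
python3 - <<'E'
from h import *
s=ctrl.observe();p=s['tcp_pos'];R=np.array(s['ee_rot'])
O=np.array([.5917,.0651]);ps=np.radians(22.5);Q=np.array([[np.cos(ps),-np.sin(ps)],[np.sin(ps),np.cos(ps)]])
f=lambda X:((proj('scene',X)-[375,130]+.5)*6).round()
for oy in(-.0425,-.050,-.057):
  for ox in(-.011,.011): print(oy,ox,[f(p+R@[ox,oy,z]) for z in(-.002,.011)])
for n,y,z in(('c',.12,.14),('out',.138,.1274),('in',.102,.1526)):print(n,f(np.r_[O+Q@[0,y],z]))
print('hood corners',[f(np.r_[O+Q@[sx*.05,.1],z]) for sx in(-1,1) for z in(.23,.255)])
E
```

```text
-0.0425 -0.011 [array([399., 316.]), array([393., 339.])]
-0.0425 0.011 [array([370., 279.]), array([364., 303.])]
-0.05 -0.011 [array([383., 320.]), array([376., 344.])]
-0.05 0.011 [array([353., 284.]), array([347., 307.])]
-0.057 -0.011 [array([367., 325.]), array([361., 348.])]
-0.057 0.011 [array([338., 288.]), array([332., 311.])]
c [330. 378.]
out [363. 388.]
in [297. 368.]
hood corners [array([263., 147.]), array([273.,  97.]), array([397., 315.]), array([412., 266.])]
```

Emit:
{"name": "carry_out", "arguments": {"deltas": [[[0.03,-0.08,-0.1,0],[0,0,-0.2,0],[0,0,-0.15,0],[0,0,0,0],[0,0,0,0],[0,0,0,0]]]}}

```text
clock: 16.7
tcp_pos: [0.5257, 0.2244, 0.152]
ee_rot: [[-0.923, -0.385, 0.0], [-0.385, 0.923, 0.0], [-0.0, 0.0, -1.0]]
contact_force: [-0.3, -0.3, 0.1]
width: 0.0854
grasp_force: 0.0
```

Emit:
{"name": "carry_out", "arguments": {"deltas": [[[0,0,-0.06,0],[0,0,-0.06,0],[0,0,0,0],[0,0,0,0]]]}}

```text
clock: 17.2
tcp_pos: [0.5256, 0.2242, 0.1445]
ee_rot: [[-0.923, -0.385, -0.0], [-0.385, 0.923, 0.0], [0.0, 0.0, -1.0]]
contact_force: [-0.5, -0.6, 0.7]
width: 0.0857
grasp_force: 0.0
```

Emit:
{"name": "carry_out", "arguments": {"deltas": [[[0,0,-0.05,0],[0,0,-0.05,0],[0,0,0,0],[0,0,0,0]]]}}

```text
clock: 17.7
tcp_pos: [0.5256, 0.2242, 0.1385]
ee_rot: [[-0.923, -0.385, -0.0], [-0.385, 0.923, 0.0], [0.0, 0.0, -1.0]]
contact_force: [-0.1, 0.8, 0.3]
width: 0.0857
grasp_force: 0.0
```

Emit:
{"name": "carry_out", "arguments": {"deltas": [[[0,0,-0.05,0],[0,0,0,0],[0,0,0,0]]]}}

```text
clock: 18.08
tcp_pos: [0.5256, 0.2242, 0.1355]
ee_rot: [[-0.923, -0.385, -0.0], [-0.385, 0.923, 0.0], [0.0, 0.0, -1.0]]
contact_force: [0.3, 0.5, 0.4]
width: 0.0855
grasp_force: 0.0
```

Emit:
{"name": "carry_out", "arguments": {"deltas": [[[0,0,-0.05,0],[0,0,0,0],[0,0,0,0]]]}}

```text
clock: 18.45
tcp_pos: [0.5259, 0.2247, 0.1332]
ee_rot: [[-0.923, -0.385, 0.001], [-0.385, 0.923, 0.0], [-0.001, -0.0, -1.0]]
contact_force: [-0.8, -0.9, 5.2]
width: 0.0855
grasp_force: 2.3
```

Emit:
{"name": "carry_out", "arguments": {"deltas": [[[0.011,-0.027,-0.041,0],[0.011,-0.027,-0.041,0],[0.011,-0.027,-0.041,0],[0.011,-0.027,-0.041,0],[0,0,0,0]]]}}

```text
clock: 19.08
tcp_pos: [0.5285, 0.2185, 0.1237]
ee_rot: [[-0.923, -0.385, 0.001], [-0.385, 0.923, 0.001], [-0.001, 0.0, -1.0]]
contact_force: [-1.4, -0.1, 9.1]
width: 0.0856
grasp_force: 3.7
```

Emit:
{"name": "carry_out", "arguments": {"deltas": [[[0.011,-0.027,-0.041,0],[0.011,-0.027,-0.041,0],[0.011,-0.027,-0.041,0],[0,0,0,0]]]}}

```text
clock: 19.58
tcp_pos: [0.5304, 0.214, 0.1166]
ee_rot: [[-0.923, -0.386, 0.001], [-0.386, 0.923, 0.001], [-0.002, 0.001, -1.0]]
contact_force: [-1.9, 1.0, 10.8]
width: 0.0853
grasp_force: 4.8
```

Emit:
{"name": "carry_out", "arguments": {"deltas": [[[0.011,-0.027,-0.041,0],[0.008,-0.018,-0.028,0],[0,0,0,0],[0,0,0,0]]]}}

```text
clock: 20.08
tcp_pos: [0.5314, 0.2118, 0.1132]
ee_rot: [[-0.922, -0.386, 0.002], [-0.386, 0.922, 0.001], [-0.002, 0.001, -1.0]]
contact_force: [-4.8, 0.6, 14.3]
width: 0.085
grasp_force: 6.4
```

Emit:
{"name": "carry_out", "arguments": {"deltas": [[[0.006,-0.012,-0.02,0],[0,0,0,0],[0,0,0,0]]]}}

```text
clock: 20.45
tcp_pos: [0.5314, 0.2118, 0.113]
ee_rot: [[-0.922, -0.386, 0.002], [-0.386, 0.922, 0.001], [-0.002, 0.001, -1.0]]
contact_force: [-7.6, 0.5, 20.5]
width: 0.0858
grasp_force: 9.5
```

Hard stop: the travel is 25.0 mm along the axis, and the force rises with no further motion. I'll hold for a second, then check that the plunger is in and the housing hasn't moved.

Emit:
{"name": "carry_out", "arguments": {"deltas": [[[0,0,0,0],[0,0,0,0],[0,0,0,0],[0,0,0,0],[0,0,0,0],[0,0,0,0],[0,0,0,0],[0,0,0,0]]]}}

```text
clock: 21.45
tcp_pos: [0.5314, 0.2117, 0.113]
ee_rot: [[-0.922, -0.386, 0.002], [-0.386, 0.922, 0.001], [-0.002, 0.001, -1.0]]
contact_force: [-7.2, 0.8, 21.3]
width: 0.0855
grasp_force: 9.5
```

```bash
python3 - <<'E'
from h import *
s=ctrl.observe();print(s['tcp_pos'],s['contact_force'],s['clock'])
a=snap('scene','s6.png')[:,:,::-1]
x0,y0,S=305,145,5
cv2.imwrite('pics/c9.png',np.clip(cv2.resize(a[y0:y0+115,x0:x0+155],None,fx=S,fy=S,interpolation=cv2.INTER_CUBIC)*1.6,0,255).astype(np.uint8))
E
```

```text
[0.53142939 0.21173351 0.11296883] [-7.24642905  0.80361375 21.29743237] 21.45
```

View pics/c9.png

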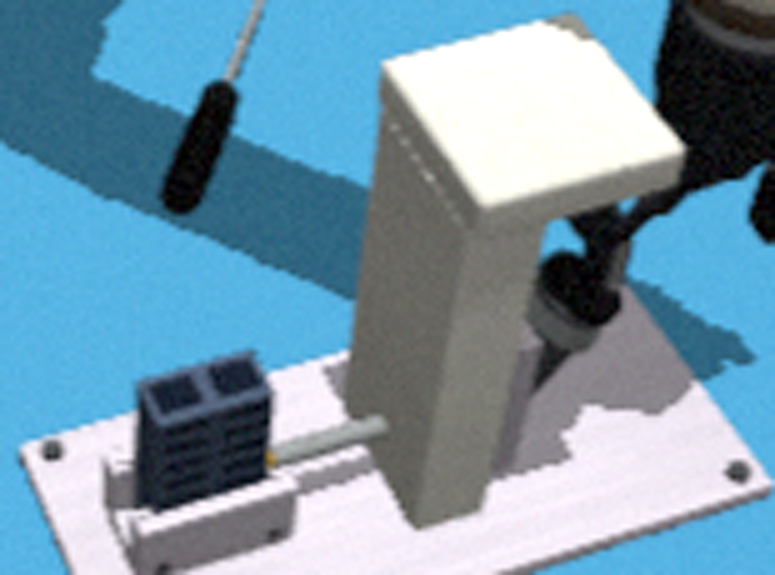

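The knob at (580,285) sits right on the barrel, the probe tip at (270,460) reaches the housing, and the housing stands upright. Now I'll back out along the axis.

Emit:
{"name": "carry_out", "arguments": {"deltas": [[[-0.015,0.035,0.054,0],[-0.015,0.035,0.054,0],[-0.015,0.035,0.054,0],[-0.015,0.035,0.054,0],[-0.015,0.035,0.054,0],[-0.015,0.035,0.054,0],[-0.015,0.035,0.054,0],[-0.03,0.07,0.11,0],[-0.03,0.07,0.11,0],[-0.03,0.1,0.2,0],[0,0.1,0.4,0],[0,0,0,0]]]}}

```text
clock: 23.0
tcp_pos: [0.521, 0.2466, 0.1848]
ee_rot: [[-0.923, -0.386, 0.004], [-0.386, 0.923, 0.002], [-0.004, 0.001, -1.0]]
contact_force: [0.3, 0.0, -0.3]
width: 0.0852
grasp_force: 0.0
```

Emit:
{"name": "carry_out", "arguments": {"deltas": [[[0,0,0.4,0],[0,0,0.5,0],[0,0,0.5,0],[0,0,0.5,0],[0,0,0.3,0],[0,0,0,0],[0,0,0,0],[0,0,0,0]]]}}

```text
clock: 24.0
tcp_pos: [0.5196, 0.244, 0.3126]
ee_rot: [[-0.923, -0.385, -0.002], [-0.385, 0.923, -0.001], [0.002, -0.0, -1.0]]
contact_force: [0.3, 0.5, 0.1]
width: 0.0851
grasp_force: 0.0
```

```bash
python3 - <<'E'
from h import *
s=ctrl.observe();print(s['tcp_pos'],s['contact_force'],s['qvel'].round(3),s['clock'])
a=snap('scene','s7.png')[:,:,::-1];b=cv2.imread('pics/s4.png');c=cv2.imread('pics/s0.png')
# knob region vs start (out), nest region vs after placing
print('knob diff vs start',np.abs(a[185:215,410:440].astype(int)-c[185:215,410:440]).mean(),'pushed',np.abs(cv2.imread('pics/s6.png')[185:215,410:440].astype(int)-c[185:215,410:440]).mean())
print('nest diff',np.abs(a[212:255,325:372].astype(int)-b[212:255,325:372]).mean())
E
```

```text
[0.51956745 0.24401885 0.3126293 ] [0.26894798 0.45433422 0.08629107] [-0.001  0.002 -0.004 -0.006 -0.002  0.002 -0.   ] 24.0
knob diff vs start 19.244074074074074 pushed 33.577777777777776
nest diff 11.802737918522183
```

```bash
python3 - <<'E'
from h import *
for f in('s0','s6','s7'):
    g=cv2.cvtColor(cv2.imread(f'pics/{f}.png'),cv2.COLOR_BGR2GRAY)[184:215,405:440]; ys,xs=np.nonzero(g<28); print(f,'knob',len(xs),xs.mean()+405,ys.mean()+184)
for f in('s4','s6','s7'):
    h=cv2.cvtColor(cv2.imread(f'pics/{f}.png'),cv2.COLOR_BGR2HSV)[205:255,325:365]; m=(h[...,2]<75)&(h[...,1]>50); ys,xs=np.nonzero(m); print(f,'housing',len(xs),xs.mean()+325,ys.mean()+205)
E
```

```text
s0 knob 149 426.32214765100673 196.28859060402684
s6 knob 289 423.4532871972318 197.12110726643598
s7 knob 153 426.6732026143791 196.1045751633987
s4 housing 668 344.7455089820359 230.561377245509
s6 housing 589 344.97962648556876 231.76740237691
s7 housing 592 344.9932432432432 231.72466216216216
```

The knob is back to within 0.4 px of its starting position, and the housing hasn't moved since the push, so I'm handing in.

```bash
python3 -c "
from bench import ctrl
print(ctrl.job_done())"
```

```text
the job is handed in; nothing more can be done
None
```

The slim housing stands fully down in the nest and was let go there; the plunger was then pushed to its stop, held for over a second and has sprung back out. The job was handed in at about 24 s with no verdict shown; I viewed 11 pictures, one over the limit of 10.

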